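# Find the rattling parts case and show it to the inspection camera

## Task

Slide the dimmer of the inspection camera's ring light along until its grip is level with the pointer beside the track. Then lift the three sealed cases one by one and shake them well from side to side until you find the one that rattles, standing any that do not rattle back upright on the bench. Finish holding the rattling case upright and still in the gripper at the height of the camera's lens, its middle about 11 cm in front of the lens, without touching the camera, and leave the other things on the bench where they are.

Things in the scene. Friction and masses are not known exactly. Their poses are not given: they have to be found in the camera images.
- dimmer (a joint): slide position of the dimmer grip along its track, 0 to 0.100 m, growing towards the track's +y; it stays where it is left, friction about 1.5 N. It starts at the low end.
- dimmer_top (a point): centre of the top face of the dimmer grip, a black plastic block 28 (x) x 20 (y, along the track) x 40 mm tall, its top 54 mm above the bench. Its y axis is the direction of the track. The aluminium track base under it is 40 mm wide, 150 mm long, 14 mm tall and fixed.
- pointer: small fixed steel pointer, a fin 24 mm long, 5 mm thick and 12 mm tall standing on the bench against the far (+x) side of the track base; origin at the middle of the fin's foot, where it meets the base. Axes parallel to the dimmer's; the dimmer is set when its grip's centre is level with the fin along the track (y).
- case_a_mid (a point): one of three outwardly identical sealed square cases, white with a grey lid, 60 x 60 mm, 56 mm tall, rigid, 0.45 to 0.55 kg with contents (weights differ at random and say nothing about the contents). The point is its centre, 28 mm above its underside; z up, x and y square to its sides; grip any two opposite sides.
- case_b_mid (a point): another of the three cases, the same outside; its centre, 28 mm up. One of the three, a different one each time, holds a loose oiled tungsten-copper electrode: 0.35 kg, 26 mm across, 48 mm tall, free to slide 14 mm to each side of the middle, friction about 0.07. It starts in the middle, knocks on the walls and shifts the balance when shaken or tilted 10 degrees.
- case_c_mid (a point): the third case, the same outside; its centre, 28 mm up. The two cases that do not rattle hold a part of the same 0.35 kg that fills them (only about 1 mm of play).
- view (a point): where the case's centre is to be held: 110 mm in front of the lens of the fixed inspection camera, at lens height (130 mm above the bench). x points level into the lens, z up. The camera (white ring light 88 mm across, its face 106 mm from this point; grey head 62 mm wide, 161 mm to its top) stands on the far side of the bench and looks towards the robot.
- tape: bystander: paper tape roll lying flat, 72 mm across, 18 mm tall, origin at its underside
- jar: bystander: small jar with white cap, 44 mm across, 60 mm tall, origin at its underside
- cup: bystander: aluminium cup, 64 mm across, 70 mm tall, origin at its underside
- driver: bystander: black-handled screwdriver lying on the bench, 150 mm long along its x, 26 mm thick, origin under its middle
- spool: bystander: heavy wire spool standing upright, 150 mm across, 140 mm tall, origin at its underside
Mind the look-alikes: they are no part of the job. Leave any black look-alike of the part that bears case_b_mid alone. Leave any black look-alike of the part that bears case_c_mid alone.

How it is judged:
By the outcome, as a careful person would: the job done as asked, in the order asked, and still so for the second after the job is handed in, while the arm keeps its last pose, push and grip.
It also fails if it takes over 72 s, if anything falls off the work surface, if the arm or the gripper's body presses on something with over 40 N, if the wrist force passes 120 N, or if a joint passes its speed limit or range.

## Robot

A 6-joint arm with a two-finger parallel gripper is mounted at the origin on the work surface. World frame = base frame: x ahead of the robot, y to its left, z up, the work surface at z = 0. Lengths are in m, angles in rad, forces in N, time in s.
With the tool pointing down it reaches from about 0.425 to 0.95 m from the base axis. Payload 3.5 kg.
Tool frame: the origin (TCP) lies on the centre line of the jaws, within the pads' length; the fingertips stand 11 mm ahead of it and the grasp point (between the pads) lies 8 mm behind it; y points along the fingers, x is the direction in which the jaws open and shut, and the axes are right-handed (so a half turn about y gives the same grasp; the last joint's range is limited). The gripper opens to 85 mm and grips with 20 to 120 N. Pads are 22 mm wide; open, the fingers measure 114 mm over their backs; the gripper's body (76 mm by 85 mm) begins 54 mm behind the grasp point. The pads swing forward as they close: fully open they stand 13 mm farther back than shut.
Start: joints at [1.091, 0.286, 1.577, -0, 1.279, -0.15], TCP at [0.219, 0.639, 0.242] pointing down, gripper open.
Joint ranges: [-2.77, 2.77], [-0.9, 2.22], [0.21, 2.48], [-1.53, 4.67], [0.24, 2.81], [-2.84, 2.84]. Speed limits (rad/s): [2.79, 2.79, 3.14, 3.14, 3.14, 3.14].

## Interface

Orientations are given as a unit quaternion [x, y, z, w].
In Python, from plant import get_state, read_camera, sign_off gives the robot as it stands.
- The arm moves only by the shell command python3 -m inch 'ROWS' [FORCE]. ROWS is JSON, a list of rows, each an object of numbers: "ax", "ay", "az": the turn, a rotation vector about the tool's x, y, z in rad; "x", "y", "z": the shift along the tool's x, y, z in mm; "hand": the closure, from -1 (fully open) to 1 (shut). In form: [{"ax": .., "ay": .., "az": .., "x": .., "y": .., "z": .., "hand": ..}, ...]. A call has 1 to 5 rows; each row shifts and turns the commanded pose from where the row before left it, along the tool's axes as they then stand; what a row does not reach is not made up. A row lasts 1/12 s, in which the tool goes at most 41.7 mm and 7.16 degrees, less where a joint would pass 70% of its speed; a pose out of reach is approached as far as the arm can. A call with a gripper value outside its range is refused whole. The fingers move at their own pace and stop on an object; FORCE is the grip in N (left out, the last holds). Time passes only in rows, so rows that do not move let the fingers close. It gives the time, the measured TCP pose, the force and the opening at its end, in the units of the state.
- get_state(): the state, without advancing time (a new reading comes with each control period).
- read_camera(name): name is "scene" or "side" or "wrist"; returns a dict with "img" (480x640x3 uint8, red, green, blue), "fov_y" (degrees; the focal length in pixels is half the picture's height over the tangent of half this angle, whatever the lens; pixels are square), "cx", "cy" (the principal point, pixels), "T" (4x4, takes a point from camera to world coordinates); the wrist camera has in their place "T_tool_cam" (4x4, takes a point from camera to tool coordinates, whose origin is the TCP and whose axes are the tool frame's). Camera axes: x right, y down, z forward; pixel columns grow to the right and rows downward; lengths in m; the calibration is good to about 2 mm. A picture is of the moment at which its call begins: read the wrist's pose just before it. There is no depth.
- sign_off(): hands the job in, once; it reports no verdict.
The state is a dict: "time": time; "qpos": joint angles; "dq": joint speeds; "joint_efforts": joint torques, N m; "eef_pos": TCP position; "tcp_rot": TCP orientation; "contact_force": force on the tool from outside, world axes, zero at the start; "wrist_torque": the same for the moment, N m; "opening": opening from 0.0 (shut) to 1.0 (fully open).
Only numpy, scipy, OpenCV 4.12 (cv2) and the standard library are available. Lean on these libraries where they do the work, as an engineer would, in place of code of your own. Each camera call takes 0.05 s, during which the arm holds its last target. There are 200 camera calls.

## Working session

There is one attempt and no reset: what is moved stays moved. The work goes in short steps, Python scripts to look and compute and a shell command to move; the robot and the scene stay as the last step left them, time stands still between calls to the robot, and variables do not carry over. Pictures are saved under pics/ and viewed, about 8 in all and at most 12, crops included, and the job is handed in when it is done.

```bash
mkdir -p pics; ls
python3 - <<'E'
from plant import get_state, read_camera
import cv2
s=get_state(); print({k:(v if isinstance(v,(int,float)) else [round(float(x),3) for x in v]) for k,v in s.items()})
for n in("scene","side","wrist"):
    c=read_camera(n); cv2.imwrite(f"pics/{n}0.png",c["img"][:,:,::-1])
    print(n,c["fov_y"],c["cx"],c["cy"]); print(c.get("T",c.get("T_tool_cam")))
E
```

```text
pics
{'time': 0.0, 'qpos': [1.091, 0.287, 1.578, -0.0, 1.279, -0.15], 'dq': [-0.001, -0.001, -0.001, 0.0, -0.001, -0.001], 'joint_efforts': [0.001, -40.598, -29.262, -0.0, 0.006, 0.0], 'eef_pos': [0.218, 0.638, 0.241], 'tcp_rot': [0.576, 0.41, -0.412, -0.575], 'contact_force': [0.191, -0.643, -0.265], 'wrist_torque': [-0.057, 0.031, -0.024], 'opening': 1.0010654156641103}
scene 47.84470916256637 316.76987904579056 235.45727403739215
[[-0.18249885  0.68790561 -0.70248134  1.36067924]
 [ 0.98311944  0.11819121 -0.13966745  0.0443674 ]
 [-0.0130509  -0.71611221 -0.69786315  0.98669153]
 [ 0.          0.          0.          1.        ]]
side 54.03031203332689 318.6070380481131 240.0083666088337
[[ 0.8362312  -0.41235088  0.36150259  0.11310251]
 [-0.54827255 -0.61581435  0.56583557 -0.73797255]
 [-0.01070431 -0.67137131 -0.74104385  0.915493  ]
 [ 0.          0.          0.          1.        ]]
wrist 59.39106329392657 323.86040844849083 239.27565174916992
[[ 9.99999619e-01 -4.20418547e-04  7.65375657e-04  7.87586335e-05]
 [-8.55915263e-04 -2.98159989e-01  9.54515526e-01 -1.32085954e-01]
 [-1.73091633e-04 -9.54515817e-01 -2.98160235e-01  7.54819554e-02]
 [ 0.00000000e+00  0.00000000e+00  0.00000000e+00  1.00000000e+00]]
```

View pics/scene0.png

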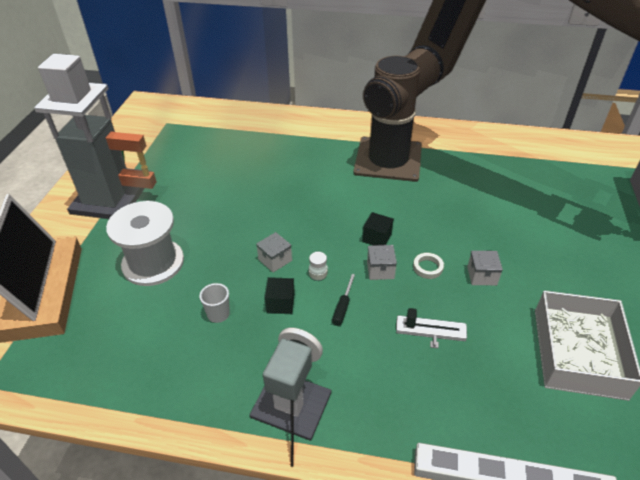

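View pics/side0.png

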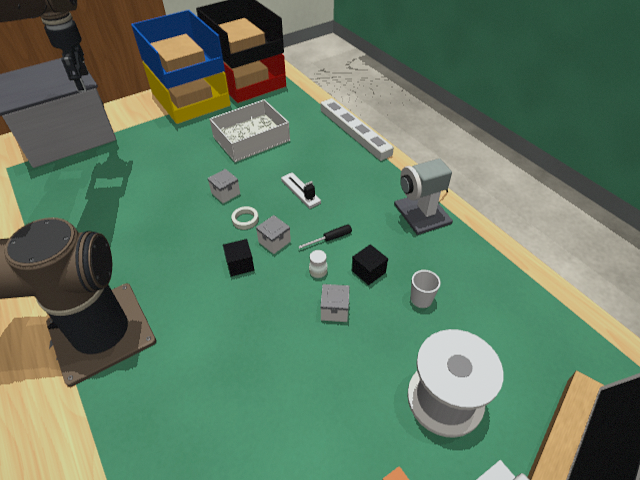

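The scene picture shows three grey-lidded cases at (274,252), (381,262) and (485,266). There are black look-alikes at (378,229) and (280,295), to be left alone. The dimmer grip is at (411,318) on its track, the pointer at (434,340) and the camera head at (290,365). The side view agrees: cases (335,303), (273,234), (224,186) and black cubes (238,257), (370,264). Next are enlarged crops.

```bash
cat > h.py <<'E'
import numpy as np, cv2
from scipy.spatial.transform import Rotation as R
from plant import get_state, read_camera
def cam(n):
    s=get_state(); c=read_camera(n)
    if n=="wrist":
        M=np.eye(4); M[:3,:3]=R.from_quat(s["tcp_rot"]).as_matrix(); M[:3,3]=s["eef_pos"]; c["T"]=M@np.array(c["T_tool_cam"])
    c["f"]=240/np.tan(np.radians(c["fov_y"]/2)); return c
def ray(c,u,v):
    T=np.array(c["T"]); d=T[:3,:3]@np.array([(u-c["cx"])/c["f"],(v-c["cy"])/c["f"],1]); return T[:3,3],d/np.linalg.norm(d)
def onz(c,u,v,z):
    o,d=ray(c,u,v); return o+d*(z-o[2])/d[2]
def tri(c1,p1,c2,p2):
    o1,d1=ray(c1,*p1); o2,d2=ray(c2,*p2); A=np.stack([d1,-d2],1); t=np.linalg.lstsq(A,o2-o1,rcond=None)[0]
    a=o1+d1*t[0]; b=o2+d2*t[1]; return (a+b)/2,np.linalg.norm(a-b)
def proj(c,p):
    q=np.linalg.inv(np.array(c["T"]))@np.append(p,1); return c["cx"]+c["f"]*q[0]/q[2],c["cy"]+c["f"]*q[1]/q[2]
E
python3 - <<'E'
import cv2
a=cv2.imread("pics/scene0.png"); b=cv2.imread("pics/side0.png")
cv2.imwrite("pics/s1.png",cv2.resize(a[215:415,245:511],None,fx=3,fy=3,interpolation=cv2.INTER_CUBIC))
cv2.imwrite("pics/d1.png",cv2.resize(b[150:340,195:461],None,fx=3,fy=3,interpolation=cv2.INTER_CUBIC))
E
```

```text
(no output)
```

View pics/s1.png

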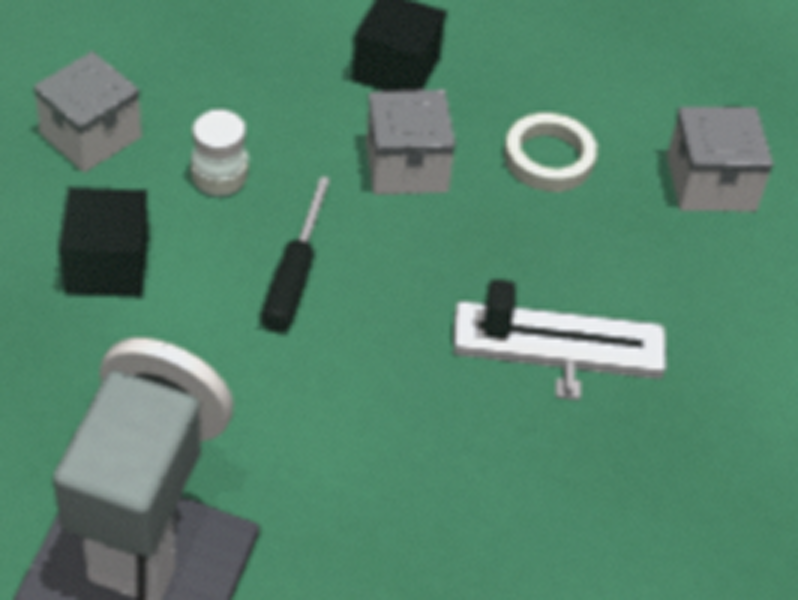

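View pics/d1.png

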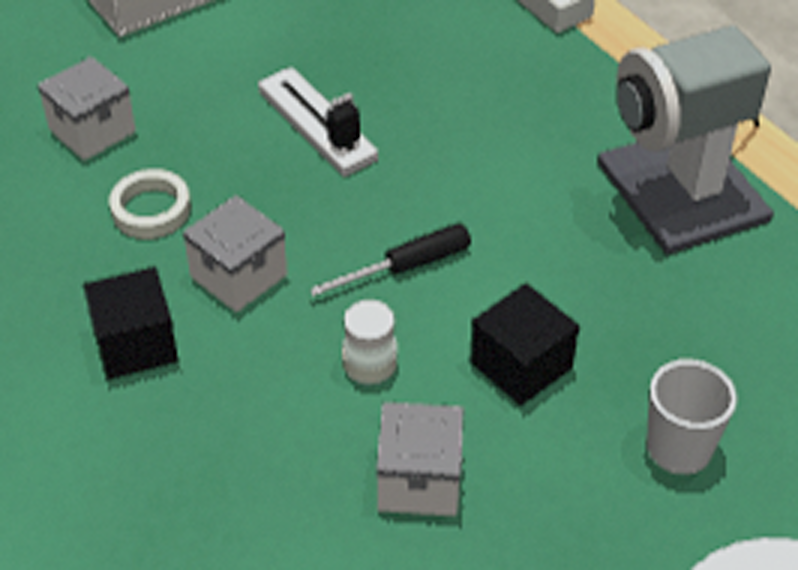

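Crop shows the cases (white, grey lid) against two all-black cubes, which match the look-alikes to leave. The dimmer grip is at s1 (500,300), with the T-shaped pointer at (570,375). Measuring positions now.

```bash
cat > m.py <<'E'
from h import *
S=cam("scene"); D=cam("side")
s=lambda p:(p[0]/3+245-1/3,p[1]/3+215-1/3); d=lambda p:(p[0]/3+195-1/3,p[1]/3+150-1/3)
np.set_printoptions(precision=4,suppress=True)
L={"1":([(91,53),(139,95),(84,127),(36,93)],[(382,403),(463,405),(463,467),(378,466)]),
"2":([(369,93),(444,91),(453,136),(370,140)],[(235,198),(285,238),(235,275),(185,237)]),
"3":([(680,108),(753,108),(770,167),(680,163)],[(87,58),(131,94),(83,118),(39,90)])}
for k,(a,b) in L.items():
  for c,f,P in((S,s,a),(D,d,b)):
    Q=np.array([onz(c,*f(p),.056) for p in P])[:,:2]
    (cx,cy),(w,h),_=cv2.minAreaRect((Q*1000).astype(np.float32))
    e=[np.degrees(np.arctan2(*(Q[(i+1)%4]-Q[i])[::-1]))%90 for i in range(4)]
    print(k,Q.mean(0),np.round([w,h]),"yaw",np.round(e,1))
print("grip top",onz(S,*s((501,288)),.054),onz(D,*d((343,102)),.054),tri(S,s((501,288)),D,d((343,102))))
B=[onz(S,*s(p),.014) for p in[(458,303),(664,326),(664,371),(456,347)]]
Bd=[onz(D,*d(p),.014) for p in[(260,80),(292,67),(377,154),(349,170)]]
print("base",*B,"\nside",*Bd)
print("ptr",onz(S,*s((571,362)),.0),onz(S,*s((568,394)),0), onz(S,*s((570,362)),.012))
H=[onz(S,*s(p),.161) for p in[(120,375),(57,478),(200,405),(140,508)]]
print("head",*H); 
for a,b in((0,1),(2,3)): print(np.degrees(np.arctan2(*(H[b]-H[a])[1::-1])))
print("lens",tri(S,s((168,388)),D,d((630,103))),onz(D,*d((630,103)),.130), "ring", onz(D,*d((648,97)),.13))
for n,p in(("tape",(551,152)),("jar",(219,182)),("driver",(290,285))): print(n,onz(S,*s(p),.015))
print("driver tip",onz(S,*s((325,180)),.013))
print("cup",onz(S,215,310,.02),"spool",onz(S,150,262,0))
E
python3 m.py
```

```text
1 [ 0.4747 -0.2383] [64. 62.] yaw [50.5 50.1 57.5 58.2]
1 [ 0.4731 -0.2394] [57. 62.] yaw [54.5 54.3 55.5 53.5]
2 [0.4564 0.0197] [51. 65.] yaw [11.9 12.9 13.6  7.5]
2 [0.4582 0.0151] [60. 66.] yaw [10.  13.2 12.7 16.4]
3 [0.4381 0.2613] [63. 68.] yaw [ 9.8  8.8  6.4 89. ]
3 [0.4352 0.258 ] [60. 72.] yaw [ 9.   6.1 16.3 16.8]
grip top [0.6156 0.1018 0.054 ] [0.6268 0.1108 0.054 ] (array([0.6218, 0.1017, 0.0625]), np.float64(0.0012478607562114706))
base [0.6032 0.0736 0.014 ] [0.5982 0.2236 0.014 ] [0.6384 0.2232 0.014 ] [0.6432 0.0753 0.014 ] 
side [0.6005 0.2235 0.014 ] [0.6368 0.2229 0.014 ] [0.6375 0.0707 0.014 ] [0.6043 0.0671 0.014 ]
ptr [0.6317 0.1593 0.    ] [0.66  0.158 0.   ] [0.6407 0.1572 0.012 ]
head [ 0.8078 -0.1289  0.161 ] [ 0.8836 -0.1488  0.161 ] [ 0.8204 -0.0768  0.161 ] [ 0.8942 -0.0974  0.161 ]
-14.715745442803092
-15.571625920868152
lens (array([ 0.7856, -0.1008,  0.1259]), np.float64(0.008916057575270753)) [ 0.7805 -0.0997  0.13  ] ring [ 0.798  -0.1022  0.13  ]
tape [0.4388 0.1357 0.015 ]
jar [ 0.5166 -0.123   0.015 ]
driver [ 0.6089 -0.0518  0.015 ]
driver tip [ 0.4983 -0.0403  0.013 ]
cup [ 0.6627 -0.331   0.02  ] spool [ 0.5317 -0.547   0.    ]
```

```bash
cat > go.py <<'E'
# usage: go.py x y z jawdeg  -> turn about tool y, then shift in tool axes (mm) after the turn
import sys
from h import *
s=get_state(); M=R.from_quat(s["tcp_rot"]).as_matrix(); p=np.array(s["eef_pos"])
np.set_printoptions(precision=3,suppress=True)
x,y,z,j=map(float,sys.argv[1:])
cur=np.degrees(np.arctan2(M[1,0],M[0,0])); d=(j-cur+90)%180-90
# tool y down: +yaw = negative turn about tool y
Mn=R.from_euler('z',d,degrees=True).as_matrix()@M
want=np.array([[np.cos(np.radians(cur+d)),np.sin(np.radians(cur+d)),0],[0,0,-1]]); want=np.vstack([want,np.cross(want[0],want[1])]).T
print("pos",p,"jaw",round(cur,1),"tiltrv",R.from_matrix(Mn.T@want).as_rotvec(),"q",np.round(s["qpos"],2))
print("turn deg",round(d,1),"ay rad",round(-np.radians(d),3),"shift mm",want.T@(np.array([x,y,z])-p)*1000)
print("F",np.array(s["contact_force"]),"Tq",np.array(s["wrist_torque"]),"open",round(s["opening"],3),"t",s["time"])
E
python3 go.py 0.600 0.120 0.20 92
python3 - <<'E'
from h import *
import json
p=R.from_quat(get_state()["tcp_rot"]).as_matrix(); print(p.round(3))
S=cam("scene")
for n,p in(("cubeA",(378,222)),("cubeB",(280,287))): print(n,onz(S,*p,.06))
E
```

```text
pos [0.218 0.638 0.242] jaw 71.1 tiltrv [-0.    -0.    -0.001] q [ 1.09  0.29  1.58 -0.    1.28 -0.15]
turn deg 20.9 ay rad -0.365 shift mm [-531.353   41.651 -363.229]
F [ 0.786  0.256 -0.323] Tq [-0.003  0.002  0.025] open 0.999 t 0.25
[[ 0.324 -0.001 -0.946]
 [ 0.946 -0.001  0.324]
 [-0.001 -1.     0.   ]]
cubeA [0.35414614 0.00175001 0.06      ]
cubeB [ 0.60433102 -0.19205778  0.06      ]
```

```bash
python3 -m inch '[{"ay":-0.122},{"ay":-0.122},{"ay":-0.121},{"x":-30,"z":-20},{"x":-33,"z":-22.5}]' >/dev/null; python3 -m inch '[{"x":-33,"z":-22.5},{"x":-33,"z":-22.5},{"x":-33,"z":-22.5},{"x":-33,"z":-22.5},{"x":-33,"z":-22.5}]'>/dev/null;  python3 -m inch '[{"x":-33,"z":-22.5},{"x":-33,"z":-22.5},{"x":-33,"z":-22.5},{"x":-33,"z":-22.5},{"x":-33,"z":-22.5}]'>/dev/null;  python3 -m inch '[{"x":-33,"z":-22.5},{"x":-33,"z":-22.5},{"x":-33,"z":-22.5},{"x":-33,"z":-22.5},{}]'; python3 -m inch '[{},{}]' >/dev/null; python3 go.py 0.60 0.12 0.20 92
python3 - <<'E'
from h import *
import pickle
c=cam("wrist"); pickle.dump(c,open("w1.pkl","wb")); cv2.imwrite("pics/w1.png",c["img"][:,:,::-1])
E
```

```text
pos [0.218 0.638 0.242] jaw 71.1 tiltrv [-0.    -0.    -0.001] q [ 1.09  0.29  1.58 -0.    1.28 -0.15]
turn deg 20.9 ay rad -0.365 shift mm [-531.441   41.855 -363.199]
F [-0.06  -0.164 -0.273] Tq [ 0.012 -0.007  0.004] open 0.998 t 0.3validation failed for argument at $[0]...
validation failed for argument at $[0]...
validation failed for argument at $[0]...
validation failed for argument at $[0]...
validation failed for argument at $[0]...
```

View pics/w1.png

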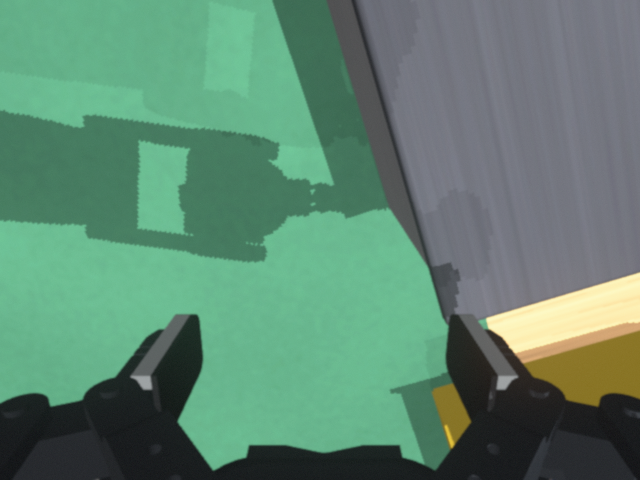

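That picture (wrist) only shows the start place: rows need all seven keys, so nothing moved. Resending in full.

```bash
python3 -m inch '[{"ax":0,"ay":-0.122,"az":0,"x":0,"y":0,"z":0,"hand":-1},{"ax":0,"ay":-0.122,"az":0,"x":0,"y":0,"z":0,"hand":-1},{"ax":0,"ay":-0.121,"az":0,"x":0,"y":0,"z":0,"hand":-1},{"ax":0,"ay":0,"az":0,"x":-30,"y":2,"z":-20,"hand":-1},{"ax":0,"ay":0,"az":0,"x":-33,"y":2.6,"z":-22.5,"hand":-1}]'; python3 go.py 0.60 0.12 0.20 92
```

```text
time: 0.77
eef_pos: [0.2625, 0.5777, 0.2377]
tcp_rot: [0.49, 0.51, -0.509, -0.49]
contact_force: [0.8, -0.4, -0.3]
opening: 0.999
pos [0.262 0.578 0.238] jaw 92.3 tiltrv [ 0.    -0.     0.001] q [ 0.98  0.2   1.69  0.    1.25 -0.63]
turn deg -0.3 ay rad 0.004 shift mm [-469.228   37.745 -321.359]
F [ 0.833 -0.411 -0.29 ] Tq [0.017 0.012 0.036] open 0.999 t 0.7667
```

```bash
for i in 1 2; do python3 -m inch '[{"ax":0,"ay":0,"az":0,"x":-33.5,"y":2.7,"z":-23,"hand":-1},{"ax":0,"ay":0,"az":0,"x":-33.5,"y":2.7,"z":-23,"hand":-1},{"ax":0,"ay":0,"az":0,"x":-33.5,"y":2.7,"z":-23,"hand":-1},{"ax":0,"ay":0,"az":0,"x":-33.5,"y":2.7,"z":-23,"hand":-1},{"ax":0,"ay":0,"az":0,"x":-33.5,"y":2.7,"z":-23,"hand":-1}]' >/dev/null; done; python3 -m inch '[{"ax":0,"ay":0,"az":0,"x":-33.5,"y":2.7,"z":-23,"hand":-1},{"ax":0,"ay":0,"az":0,"x":-33.5,"y":2.7,"z":-23,"hand":-1},{"ax":0,"ay":0,"az":0,"x":-33.5,"y":2.7,"z":-23,"hand":-1},{"ax":0,"ay":0,"az":0,"x":-33.5,"y":2.7,"z":-23,"hand":-1},{"ax":0,"ay":0,"az":0,"x":0,"y":0,"z":0,"hand":-1}]' >/dev/null; python3 go.py 0.60 0.12 0.20 92;python3 - <<'E'
from h import *
import pickle
c=cam("wrist"); pickle.dump(c,open("w1.pkl","wb")); cv2.imwrite("pics/w2.png",c["img"][:,:,::-1])
E
```

```text
pos [0.605 0.114 0.2  ] jaw 91.7 tiltrv [ 0.002  0.    -0.002] q [ 0.02  0.19  1.77 -0.    1.18 -1.58]
turn deg 0.3 ay rad -0.006 shift mm [ 6.265 -0.39   4.713]
F [-0.303  0.079  0.095] Tq [-0.032 -0.001 -0.052] open 1.005 t 2.0167
```

View pics/w2.png

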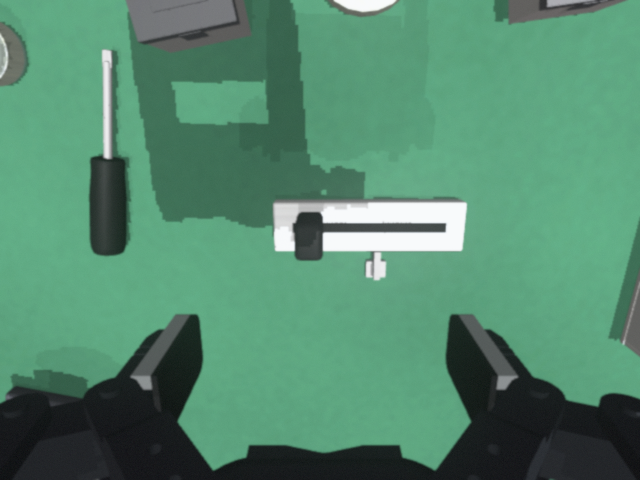

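Run:
```python
from h import *
import pickle
c=pickle.load(open("w1.pkl","rb")); np.set_printoptions(precision=4,suppress=True)
g=cv2.cvtColor(c["img"],cv2.COLOR_RGB2GRAY)
n,l,st,ce=cv2.connectedComponentsWithStats(((g[205:270,285:335]<60)).astype(np.uint8)); print(st[1:],ce[1:])
print("grip top",onz(c,309,246,.054),"l/r",onz(c,296,246,.054),onz(c,323,246,.054))
B=[onz(c,u,v,.014) for u,v in[(274,202),(466,200),(465,250),(275,251)]]; print(*B,sum(B)/4)
print("fin",onz(c,376.5,254,.012),onz(c,376.5,275,.0), onz(c,376.5,264,.012))
```

```text
[[  9   8  30  45 755]
 [ 35  29   1   1   1]
 [ 35  31   1   1   1]
 [ 35  33   1   1   1]
 [ 35  35   1   1   1]
 [ 35  37   1   4   4]
 [ 35  42   1   2   2]
 [ 35  46   1   1   1]
 [ 35  50   1   1   1]] [[21.7139 23.8887]
 [35.     29.    ]
 [35.     31.    ]
 [35.     33.    ]
 [35.     35.    ]
 [35.     38.5   ]
 [35.     42.5   ]
 [35.     46.    ]
 [35.     50.    ]]
grip top [0.6218 0.1037 0.054 ] l/r [0.622  0.0947 0.054 ] [0.6215 0.1135 0.054 ]
[0.6002 0.075  0.014 ] [0.5943 0.2224 0.014 ] [0.6348 0.2269 0.014 ] [0.6401 0.0755 0.014 ] [0.6173 0.1499 0.014 ]
fin [0.6409 0.1569 0.012 ] [0.664  0.1598 0.    ] [0.6495 0.1575 0.012 ]
```

```bash
python3 go.py 0.621 0.103 0.036 92
```

```text
pos [0.603 0.117 0.2  ] jaw 91.7 tiltrv [-0. -0. -0.] q [ 0.03  0.19  1.77 -0.    1.18 -1.57]
turn deg 0.3 ay rad -0.005 shift mm [-14.135 163.565 -17.297]
F [-0.162 -0.08  -0.976] Tq [0.044 0.054 0.056] open 1.001 t 2.0667
```

```bash
python3 -m inch '[{"ax":0,"ay":-0.005,"az":0,"x":-14,"y":20,"z":-17.5,"hand":-1},{"ax":0,"ay":0,"az":0,"x":0,"y":40,"z":0,"hand":-1},{"ax":0,"ay":0,"az":0,"x":0,"y":40,"z":0,"hand":-1},{"ax":0,"ay":0,"az":0,"x":0,"y":40,"z":0,"hand":-1},{"ax":0,"ay":0,"az":0,"x":0,"y":23,"z":0,"hand":-1}]' 30 ; python3 -m inch '[{"ax":0,"ay":0,"az":0,"x":0,"y":0,"z":0,"hand":1},{"ax":0,"ay":0,"az":0,"x":0,"y":0,"z":0,"hand":1},{"ax":0,"ay":0,"az":0,"x":0,"y":0,"z":0,"hand":1},{"ax":0,"ay":0,"az":0,"x":0,"y":0,"z":0,"hand":1},{"ax":0,"ay":0,"az":0,"x":0,"y":0,"z":0,"hand":1}]' 30; python3 go.py 0.621 0.103 0.036 92
```

```text
time: 2.48
eef_pos: [0.6159, 0.1075, 0.0322]
tcp_rot: [-0.488, -0.509, 0.512, 0.491]
contact_force: [-0.6, 1.1, -0.6]
opening: 1.002
time: 2.9
eef_pos: [0.6216, 0.1066, 0.0401]
tcp_rot: [0.491, 0.511, -0.509, -0.488]
contact_force: [-0.1, -1.4, 1.6]
opening: 0.3
pos [0.622 0.107 0.04 ] jaw 92.3 tiltrv [ 0.005  0.    -0.   ] q [ 0.01  0.42  1.81 -0.    0.91 -1.6 ]
turn deg -0.3 ay rad 0.006 shift mm [-3.623  4.071  0.689]
F [-0.086 -1.393  1.6  ] Tq [-0.213 -0.067 -0.022] open 0.3 t 2.9
```

```bash
python3 -m inch '[{"ax":0,"ay":0,"az":0,"x":0,"y":0,"z":0,"hand":1},{"ax":0,"ay":0,"az":0,"x":0,"y":0,"z":0,"hand":1},{"ax":0,"ay":0,"az":0,"x":0,"y":0,"z":0,"hand":1}]'; python3 go.py 0.621 0.103 0.036 92
```

```text
time: 3.15
eef_pos: [0.6215, 0.1064, 0.04]
tcp_rot: [0.491, 0.511, -0.509, -0.489]
contact_force: [-1.3, 0.0, 7.3]
opening: 0.231
pos [0.622 0.106 0.04 ] jaw 92.3 tiltrv [ 0.005 -0.     0.   ] q [ 0.01  0.42  1.81  0.    0.91 -1.6 ]
turn deg -0.3 ay rad 0.005 shift mm [-3.399  3.975  0.632]
F [-1.323  0.026  7.301] Tq [-0.062  0.156 -0.132] open 0.231 t 3.15
```

```bash
python3 -m inch '[{"ax":0,"ay":0,"az":0,"x":17,"y":0,"z":0,"hand":1},{"ax":0,"ay":0,"az":0,"x":17,"y":0,"z":0,"hand":1},{"ax":0,"ay":0,"az":0,"x":17,"y":0,"z":0,"hand":1},{"ax":0,"ay":0,"az":0,"x":0,"y":0,"z":0,"hand":1},{"ax":0,"ay":0,"az":0,"x":0,"y":0,"z":0,"hand":1}]'; python3 go.py 0.621 0.1585 0.036 92
python3 - <<'E'
from h import *
c=cam("wrist"); i=c["img"][:,:,::-1]; a=cv2.resize(i[200:440,170:470],(450,360),interpolation=cv2.INTER_CUBIC)
s=cam("scene"); j=cv2.resize(s["img"][300:360,390:480,::-1],(540,360),interpolation=cv2.INTER_CUBIC)
cv2.imwrite("pics/w3.png",np.hstack([cv2.resize(a,(350,280)),cv2.resize(j,(420,280))]))
E
```

```text
time: 3.57
eef_pos: [0.6198, 0.1587, 0.04]
tcp_rot: [0.491, 0.512, -0.508, -0.489]
contact_force: [0.3, 1.6, 7.0]
opening: 0.23
pos [0.62  0.159 0.04 ] jaw 92.3 tiltrv [ 0.006 -0.     0.002] q [ 0.09  0.44  1.79  0.    0.91 -1.52]
turn deg -0.3 ay rad 0.006 shift mm [-0.192  3.966 -1.154]
F [0.275 1.596 6.998] Tq [ 0.184 -0.081 -0.15 ] open 0.23 t 3.5667
```

View pics/w3.png

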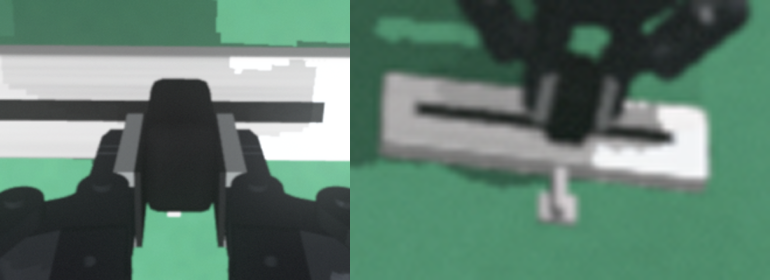

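The left half of the picture (wrist) shows the pointer's end at x≈174, against the grip centre at x≈180, so the grip is about 2 mm too far along +y. The right half (scene) shows the grip near level with the pointer. Measuring it exactly.

Run:
```python
from h import *
np.set_printoptions(precision=4,suppress=True)
c=cam("wrist"); g=c["img"].astype(int); 
sub=g[370:400,290:360]; m=(sub.min(2)>140); v,u=np.nonzero(m); print(m.sum(),u.mean()+290,u.min()+290,u.max()+290,v.min()+370,v.max()+370)
p=onz(c,u.mean()+290,v.mean()+370,.006); s=get_state(); print("fin end",p)
t=np.array([-.037,.999]); print("along error",(p[:2]-np.array(s["eef_pos"])[:2])@t)
b=g[340:375,250:400].sum(2)<130; print([ (np.nonzero(r)[0].min()+250,np.nonzero(r)[0].max()+250) for r in b[::8]])
S=cam("scene"); a=S["img"][332:350,424:446].astype(int); m=(a.min(2)>130); v,u=np.nonzero(m); print(m.sum()); 
for y in range(18): 
  w=np.nonzero(m[y])[0]; 
  if len(w): print(y+332,w.min()+424,w.max()+424,end="; ")
```

```text
57 320.10526315789474 314 326 382 386
fin end [0.6669 0.1582 0.006 ]
along error -0.0014449902443120378
[(np.int64(266), np.int64(360)), (np.int64(253), np.int64(357)), (np.int64(252), np.int64(357)), (np.int64(250), np.int64(375)), (np.int64(250), np.int64(375))]
140
332 424 445; 333 424 445; 334 427 445; 335 434 445; 336 434 445; 337 434 436; 338 434 436; 339 434 436; 340 434 436; 341 431 436; 342 430 438; 343 430 438; 344 430 438; 345 430 438; 346 431 438; 347 436 437;
```

```bash
python3 -m inch '[{"ax":0,"ay":0,"az":0,"x":-2,"y":0,"z":0,"hand":1},{"ax":0,"ay":0,"az":0,"x":0,"y":0,"z":0,"hand":1},{"ax":0,"ay":0,"az":0,"x":0,"y":0,"z":0,"hand":1}]'; python3 go.py 0.62 0.1565 0.036 92
```

```text
time: 4.02
eef_pos: [0.62, 0.1554, 0.04]
tcp_rot: [0.491, 0.511, -0.508, -0.489]
contact_force: [-0.1, 1.0, 7.0]
opening: 0.223
pos [0.62  0.155 0.04 ] jaw 92.3 tiltrv [ 0.006 -0.     0.001] q [ 0.09  0.44  1.79  0.    0.91 -1.52]
turn deg -0.3 ay rad 0.004 shift mm [ 1.072  3.985 -0.059]
F [-0.123  0.955  7.001] Tq [ 0.119 -0.039 -0.101] open 0.223 t 4.0167
```

Nudge +1, release, rise and check from above.

```bash
python3 -m inch '[{"ax":0,"ay":0,"az":0,"x":1,"y":0,"z":0,"hand":1},{"ax":0,"ay":0,"az":0,"x":0,"y":0,"z":0,"hand":1},{"ax":0,"ay":0,"az":0,"x":0,"y":0,"z":0,"hand":1}]'; python3 go.py 0.62 0.1565 0.036 92;  python3 -m inch '[{"ax":0,"ay":0,"az":0,"x":0,"y":0,"z":0,"hand":-1},{"ax":0,"ay":0,"az":0,"x":0,"y":0,"z":0,"hand":-1},{"ax":0,"ay":0,"az":0,"x":0,"y":0,"z":0,"hand":-1},{"ax":0,"ay":0,"az":0,"x":0,"y":-10,"z":0,"hand":-1},{"ax":0,"ay":0,"az":0,"x":0,"y":-30,"z":0,"hand":-1}]'; python3 -m inch '[{"ax":0,"ay":0,"az":0,"x":0,"y":-40,"z":0,"hand":-1},{"ax":0,"ay":0,"az":0,"x":0,"y":-40,"z":0,"hand":-1},{"ax":0,"ay":0,"az":0,"x":0,"y":0,"z":0,"hand":-1},{"ax":0,"ay":0,"az":0,"x":0,"y":0,"z":0,"hand":-1}]'; python3 go.py 0.437 0.26 0.2 99
python3 - <<'E'
from h import *
import pickle
np.set_printoptions(precision=4,suppress=True)
c=cam("wrist"); pickle.dump(c,open("w4.pkl","wb")); g=c["img"].astype(int); cv2.imwrite("pics/w4.png",c["img"][200:320,200:500,::-1].repeat(2,0).repeat(2,1))
m=(g.max(2)<45)[205:300,230:420]
n,l,st,ce=cv2.connectedComponentsWithStats(m.astype(np.uint8)); k=1+st[1:,4].argmax(); print(st[k]+[230,205,0,0,0])
E
```

```text
time: 4.27
eef_pos: [0.62, 0.1559, 0.04]
tcp_rot: [0.491, 0.511, -0.508, -0.489]
contact_force: [-0.9, -0.3, 7.0]
opening: 0.227
pos [0.62  0.156 0.04 ] jaw 92.3 tiltrv [ 0.006 -0.     0.   ] q [ 0.09  0.44  1.79 -0.    0.91 -1.52]
turn deg -0.3 ay rad 0.005 shift mm [ 0.555  4.001 -0.058]
F [-0.895 -0.309  7.025] Tq [-0.12  -0.026 -0.092] open 0.227 t 4.2667
time: 4.68
eef_pos: [0.6131, 0.1558, 0.0718]
tcp_rot: [-0.487, -0.507, 0.513, 0.493]
contact_force: [-0.1, 0.1, -1.0]
opening: 0.916
time: 5.02
eef_pos: [0.6198, 0.1566, 0.1617]
tcp_rot: [0.492, 0.512, -0.508, -0.488]
contact_force: [0.3, 0.1, 0.0]
opening: 0.998
pos [0.62  0.157 0.162] jaw 92.3 tiltrv [ 0.008 -0.     0.   ] q [ 0.09  0.28  1.74  0.    1.12 -1.52]
turn deg 6.7 ay rad -0.117 shift mm [130.678 -38.293 164.337]
F [0.291 0.136 0.   ] Tq [-0.024 -0.039 -0.005] open 0.998 t 5.0167
[311 205   2   4   4]
```

View pics/w4.png

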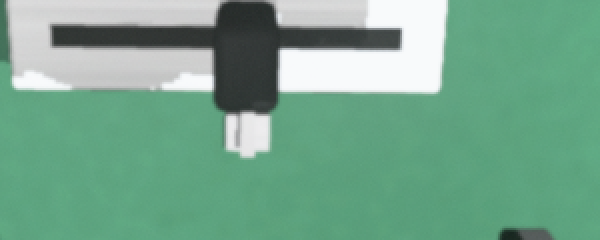

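The enlarged wrist crop shows the grip at columns 215–278 (centre 246.5) and the pointer at 225–271 (centre 248). They are level within about 0.5 mm, so the dimmer is set. On to the first case.

```bash
python3 -m inch '[{"ax":0,"ay":-0.117,"az":0,"x":0,"y":-20,"z":0,"hand":-1},{"ax":0,"ay":0,"az":0,"x":22,"y":-10,"z":29,"hand":-1},{"ax":0,"ay":0,"az":0,"x":22,"y":0,"z":29,"hand":-1},{"ax":0,"ay":0,"az":0,"x":22,"y":0,"z":29,"hand":-1},{"ax":0,"ay":0,"az":0,"x":22,"y":0,"z":29,"hand":-1}]' 80 >/dev/null;  python3 -m inch '[{"ax":0,"ay":0,"az":0,"x":22,"y":0,"z":29,"hand":-1},{"ax":0,"ay":0,"az":0,"x":20.7,"y":0,"z":19,"hand":-1},{"ax":0,"ay":0,"az":0,"x":0,"y":0,"z":0,"hand":-1},{"ax":0,"ay":0,"az":0,"x":0,"y":0,"z":0,"hand":-1}]' >/dev/null; python3 go.py 0.437 0.26 0.022 99
cat > lid.py <<'E'
from h import *
c=cam("wrist"); i=c["img"]; cv2.imwrite("pics/lid.png",i[:,:,::-1])
a=i.astype(int); m=((abs(a[...,1]-a[...,0])<22)&(abs(a[...,1]-a[...,2])<22)&(a.max(2)>85)&(a.max(2)<190)).astype(np.uint8)
m=cv2.morphologyEx(m,cv2.MORPH_CLOSE,np.ones((7,7))); m[310:]=0
n,l,st,ce=cv2.connectedComponentsWithStats(m)
for k in range(1,n):
    if st[k,4]<1500: continue
    p=cv2.findContours((l==k).astype(np.uint8),0,2)[0][0][:,0]
    Q=np.array([onz(c,u,v,.056)[:2] for u,v in p]); r=cv2.minAreaRect((Q*1000).astype(np.float32))
    print(st[k],"centre",np.round(r[0],1),"size",np.round(r[1],1),"ang",round(r[2],1))
E
python3 lid.py
```

```text
pos [0.433 0.26  0.185] jaw 99.2 tiltrv [-0.003 -0.    -0.001] q [ 0.34 -0.03  2.04 -0.    1.14 -1.39]
turn deg -0.2 ay rad 0.003 shift mm [ -0.636 163.     -3.887]
F [1.019 0.1   0.355] Tq [-0.017 -0.036  0.02 ] open 1.002 t 5.8167
[   0  154   59   96 3479] centre [444.5  72. ] size [60.2 30.1] ang 12.9
[ 283  176   97  103 9498] centre [431.  264.3] size [68.3 60.9] ang 9.2
```

```bash
python3 -m inch '[{"ax":0,"ay":0,"az":0,"x":3,"y":30,"z":-3,"hand":-1},{"ax":0,"ay":0,"az":0,"x":0,"y":40,"z":0,"hand":-1},{"ax":0,"ay":0,"az":0,"x":0,"y":40,"z":0,"hand":-1},{"ax":0,"ay":0,"az":0,"x":0,"y":35,"z":0,"hand":-1},{"ax":0,"ay":0,"az":0,"x":0,"y":18,"z":0,"hand":-1}]' 80; python3 -m inch '[{"ax":0,"ay":0,"az":0,"x":0,"y":0,"z":0,"hand":-1},{"ax":0,"ay":0,"az":0,"x":0,"y":0,"z":0,"hand":1},{"ax":0,"ay":0,"az":0,"x":0,"y":0,"z":0,"hand":1},{"ax":0,"ay":0,"az":0,"x":0,"y":0,"z":0,"hand":1},{"ax":0,"ay":0,"az":0,"x":0,"y":0,"z":0,"hand":1}]'; python3 go.py 0.436 0.263 0.022 99
```

```text
time: 6.28
eef_pos: [0.4353, 0.2609, 0.0185]
tcp_rot: [-0.458, -0.535, 0.54, 0.461]
contact_force: [0.1, -0.3, 0.4]
opening: 1.0
time: 6.7
eef_pos: [0.4397, 0.2637, 0.0261]
tcp_rot: [0.46, 0.539, -0.536, -0.458]
contact_force: [1.4, -0.3, 1.8]
opening: 0.691
pos [0.44  0.264 0.026] jaw 99.0 tiltrv [ 0.005 -0.     0.001] q [ 0.34  0.23  2.1  -0.    0.81 -1.39]
turn deg 0.0 ay rad -0.0 shift mm [-0.115  4.058  3.759]
F [ 1.359 -0.303  1.756] Tq [ 0.078 -0.194 -0.028] open 0.691 t 6.7
```

```bash
cat > tq.py <<'E'
from h import *
np.set_printoptions(precision=3,suppress=True)
W=[];F=[]
for i in range(8):
    read_camera("scene"); s=get_state()
    if i>1: W.append(s["wrist_torque"]);F.append(s["contact_force"])
u=R.from_quat(s["tcp_rot"]).as_matrix()[:,0]; W=np.array(W); n=np.array([u[1],-u[0],0])
print("bal",round((W@n).mean(),4),"+-",round((W@n).std()/6**.5,4),"other",round((W@u).mean(),4),"F",np.mean(F,0),"open",round(s["opening"],3),"t",round(s["time"],2),"z",round(s["eef_pos"][2],3),"tilt",np.round(np.degrees(np.arccos(-R.from_quat(s["tcp_rot"]).as_matrix()[2,1])),2))
E
python3 -m inch '[{"ax":0,"ay":0,"az":0,"x":0,"y":0,"z":0,"hand":1},{"ax":0,"ay":0,"az":0,"x":0,"y":0,"z":0,"hand":1},{"ax":0,"ay":0,"az":0,"x":0,"y":-30,"z":0,"hand":1},{"ax":0,"ay":0,"az":0,"x":0,"y":-40,"z":0,"hand":1},{"ax":0,"ay":0,"az":0,"x":0,"y":-30,"z":0,"hand":1}]' 80
python3 -m inch '[{"ax":0,"ay":0,"az":0,"x":0,"y":0,"z":0,"hand":1},{"ax":0,"ay":0,"az":0,"x":0,"y":0,"z":0,"hand":1}]' >/dev/null; python3 tq.py
python3 -m inch '[{"ax":0,"ay":0,"az":0,"x":20,"y":0,"z":0,"hand":1},{"ax":0,"ay":0,"az":0,"x":20,"y":0,"z":0,"hand":1},{"ax":0,"ay":0,"az":0,"x":-40,"y":0,"z":0,"hand":1},{"ax":0,"ay":0,"az":0,"x":-40,"y":0,"z":0,"hand":1},{"ax":0,"ay":0,"az":0,"x":40,"y":0,"z":0,"hand":1}]'
python3 -m inch '[{"ax":0,"ay":0,"az":0,"x":40,"y":0,"z":0,"hand":1},{"ax":0,"ay":0,"az":0,"x":-40,"y":0,"z":0,"hand":1},{"ax":0,"ay":0,"az":0,"x":-40,"y":0,"z":0,"hand":1},{"ax":0,"ay":0,"az":0,"x":40,"y":0,"z":0,"hand":1},{"ax":0,"ay":0,"az":0,"x":40,"y":0,"z":0,"hand":1}]'
python3 -m inch '[{"ax":0,"ay":0,"az":0,"x":-40,"y":0,"z":0,"hand":1},{"ax":0,"ay":0,"az":0,"x":-40,"y":0,"z":0,"hand":1},{"ax":0,"ay":0,"az":0,"x":40,"y":0,"z":0,"hand":1},{"ax":0,"ay":0,"az":0,"x":0,"y":0,"z":0,"hand":1},{"ax":0,"ay":0,"az":0,"x":0,"y":0,"z":0,"hand":1}]'; python3 tq.py
```

```text
time: 7.12
eef_pos: [0.4361, 0.2628, 0.1243]
tcp_rot: [-0.459, -0.537, 0.539, 0.46]
contact_force: [2.2, 0.8, -4.5]
opening: 0.693
bal -0.0094 +- 0.0112 other -0.0313 F [ 0.055 -0.067 -5.208] open 0.689 t 7.68 z 0.122 tilt 0.16
time: 8.1
eef_pos: [0.4436, 0.2467, 0.1223]
tcp_rot: [-0.467, -0.53, 0.536, 0.462]
contact_force: [3.8, -0.1, -4.9]
opening: 0.688
time: 8.52
eef_pos: [0.4347, 0.2973, 0.1234]
tcp_rot: [-0.463, -0.534, 0.535, 0.463]
contact_force: [0.9, 0.6, -4.5]
opening: 0.696
time: 8.93
eef_pos: [0.4382, 0.2622, 0.1235]
tcp_rot: [-0.46, -0.537, 0.537, 0.46]
contact_force: [0.3, -0.4, -5.1]
opening: 0.691
bal -0.0194 +- 0.0076 other -0.025 F [ 0.009 -0.118 -4.755] open 0.691 t 9.33 z 0.124 tilt 0.01
```

Shaken; now tilt each way and re-measure upright.

```bash
python3 -m inch '[{"ax":0,"ay":0,"az":0.12,"x":0,"y":0,"z":0,"hand":1},{"ax":0,"ay":0,"az":0.12,"x":0,"y":0,"z":0,"hand":1},{"ax":0,"ay":0,"az":0,"x":0,"y":0,"z":0,"hand":1},{"ax":0,"ay":0,"az":0,"x":0,"y":0,"z":0,"hand":1},{"ax":0,"ay":0,"az":0,"x":0,"y":0,"z":0,"hand":1}]'; python3 -m inch '[{"ax":0,"ay":0,"az":-0.06,"x":0,"y":0,"z":0,"hand":1},{"ax":0,"ay":0,"az":-0.09,"x":0,"y":0,"z":0,"hand":1},{"ax":0,"ay":0,"az":-0.09,"x":0,"y":0,"z":0,"hand":1},{"ax":0,"ay":0,"az":0,"x":0,"y":0,"z":0,"hand":1}]' >/dev/null;  python3 tq.py
python3 -m inch '[{"ax":0,"ay":0,"az":-0.12,"x":0,"y":0,"z":0,"hand":1},{"ax":0,"ay":0,"az":-0.12,"x":0,"y":0,"z":0,"hand":1},{"ax":0,"ay":0,"az":0,"x":0,"y":0,"z":0,"hand":1},{"ax":0,"ay":0,"az":0,"x":0,"y":0,"z":0,"hand":1},{"ax":0,"ay":0,"az":0,"x":0,"y":0,"z":0,"hand":1}]'; python3 -m inch '[{"ax":0,"ay":0,"az":0.06,"x":0,"y":0,"z":0,"hand":1},{"ax":0,"ay":0,"az":0.09,"x":0,"y":0,"z":0,"hand":1},{"ax":0,"ay":0,"az":0.09,"x":0,"y":0,"z":0,"hand":1},{"ax":0,"ay":0,"az":0,"x":0,"y":0,"z":0,"hand":1}]' >/dev/null;  python3 tq.py; python3 go.py 0.4397 0.2637 0.026 99
```

```text
time: 9.75
eef_pos: [0.4373, 0.2635, 0.1237]
tcp_rot: [-0.519, -0.479, 0.589, 0.392]
contact_force: [0.1, 0.5, -5.5]
opening: 0.693
bal -0.0109 +- 0.0065 other -0.0343 F [-0.073  0.492 -4.919] open 0.69 t 10.48 z 0.124 tilt 0.03
time: 10.9
eef_pos: [0.4376, 0.2632, 0.1239]
tcp_rot: [0.392, 0.588, -0.48, -0.52]
contact_force: [-0.2, 0.5, -4.7]
opening: 0.689
bal -0.0029 +- 0.0095 other -0.0171 F [ 0.149 -0.167 -4.718] open 0.691 t 11.63 z 0.124 tilt 0.03
pos [0.438 0.263 0.124] jaw 99.0 tiltrv [-0.  0.  0.] q [ 0.34  0.06  2.07  0.    1.01 -1.39]
turn deg 0.0 ay rad -0.001 shift mm [ 0.665 97.787 -2.21 ]
F [-1.122 -0.458 -4.483] Tq [-0.015 -0.026 -0.007] open 0.691 t 11.6333
```

The first case's balance moved only 0.008 ± 0.011 N·m between the tilts (the electrode would give about 0.1), so it doesn't rattle. Standing it back.

```bash
python3 -m inch '[{"ax":0,"ay":0,"az":0,"x":0,"y":30,"z":0,"hand":1},{"ax":0,"ay":0,"az":0,"x":0,"y":35,"z":0,"hand":1},{"ax":0,"ay":0,"az":0,"x":0,"y":22,"z":0,"hand":1},{"ax":0,"ay":0,"az":0,"x":0,"y":9,"z":0,"hand":1},{"ax":0,"ay":0,"az":0,"x":0,"y":2,"z":0,"hand":1}]' >/dev/null; python3 -m inch '[{"ax":0,"ay":0,"az":0,"x":0,"y":0,"z":0,"hand":1},{"ax":0,"ay":0,"az":0,"x":0,"y":0,"z":0,"hand":1},{"ax":0,"ay":0,"az":0,"x":0,"y":0,"z":0,"hand":1}]'; python3 go.py 0.4397 0.2637 0.026 99
```

```text
time: 12.3
eef_pos: [0.4385, 0.2634, 0.0267]
tcp_rot: [0.46, 0.538, -0.537, -0.459]
contact_force: [0.2, 0.2, -4.3]
opening: 0.688
pos [0.438 0.263 0.027] jaw 99.0 tiltrv [ 0.002 -0.     0.   ] q [ 0.34  0.22  2.1   0.    0.81 -1.39]
turn deg 0.0 ay rad -0.0 shift mm [ 0.148  0.674 -1.279]
F [ 0.197  0.245 -4.321] Tq [-0.08   0.055 -0.022] open 0.688 t 12.3
```

```bash
python3 -m inch '[{"ax":0,"ay":0,"az":0,"x":0,"y":1.5,"z":0,"hand":1},{"ax":0,"ay":0,"az":0,"x":0,"y":0,"z":0,"hand":1},{"ax":0,"ay":0,"az":0,"x":0,"y":0,"z":0,"hand":-1},{"ax":0,"ay":0,"az":0,"x":0,"y":0,"z":0,"hand":-1},{"ax":0,"ay":0,"az":0,"x":0,"y":0,"z":0,"hand":-1}]'; python3 -m inch '[{"ax":0,"ay":0,"az":0,"x":0,"y":0,"z":0,"hand":-1},{"ax":0,"ay":0,"az":0,"x":0,"y":-35,"z":0,"hand":-1},{"ax":0,"ay":0,"az":0,"x":0,"y":-40,"z":0,"hand":-1},{"ax":0,"ay":0,"az":0,"x":0,"y":-40,"z":0,"hand":-1},{"ax":0,"ay":0,"az":0,"x":0,"y":-40,"z":0,"hand":-1}]'; python3 lid.py; python3 go.py 0.457 0.0175 0.185 102
```

```text
time: 12.72
eef_pos: [0.4383, 0.2635, 0.025]
tcp_rot: [0.46, 0.538, -0.537, -0.459]
contact_force: [-0.1, 0.3, -0.0]
opening: 0.999
time: 13.13
eef_pos: [0.4372, 0.2631, 0.1808]
tcp_rot: [-0.459, -0.538, 0.538, 0.459]
contact_force: [1.4, 0.4, 0.5]
opening: 0.998
[ 110  130   94  100 1984] centre [419.5 157.5] size [55.5 56.7] ang 68.9
[   0  148   51   97 3318] centre [444.6  72.4] size [59.4 31. ] ang 12.1
[ 275  169   99  105 9923] centre [431.2 262. ] size [67.9 61. ] ang 9.0
pos [0.442 0.265 0.191] jaw 99.0 tiltrv [ 0.016 -0.     0.003] q [ 0.34 -0.03  2.02  0.    1.13 -1.39]
turn deg 3.0 ay rad -0.052 shift mm [-245.293    5.741   36.885]
F [3.183 2.629 4.695] Tq [ 0.078 -0.068 -0.026] open 0.995 t 13.1833
```

```bash
python3 -m inch '[{"ax":0,"ay":-0.052,"az":0,"x":0,"y":0,"z":0,"hand":-1},{"ax":0,"ay":0,"az":0,"x":-35,"y":0,"z":6,"hand":-1},{"ax":0,"ay":0,"az":0,"x":-35,"y":0,"z":6,"hand":-1},{"ax":0,"ay":0,"az":0,"x":-35,"y":0,"z":6,"hand":-1},{"ax":0,"ay":0,"az":0,"x":-35,"y":0,"z":6,"hand":-1}]' >/dev/null; python3 -m inch '[{"ax":0,"ay":0,"az":0,"x":-35,"y":0,"z":6,"hand":-1},{"ax":0,"ay":0,"az":0,"x":-35,"y":0,"z":5,"hand":-1},{"ax":0,"ay":0,"az":0,"x":-35,"y":0,"z":0,"hand":-1},{"ax":0,"ay":0,"az":0,"x":0,"y":0,"z":0,"hand":-1},{"ax":0,"ay":0,"az":0,"x":0,"y":0,"z":0,"hand":-1}]' >/dev/null;python3 lid.py; python3 go.py 0.457 0.0175 0.022 102
```

```text
[ 284  180   99  106 9524] centre [454.7  20.9] size [69.6 60.9] ang 12.5
[  82  205   78   72 2513] centre [ 481.9 -107.2] size [39.6 42.1] ang 41.6
[ 594  212   46   98 3073] centre [436.6 204.5] size [71.2 28.9] ang 24.4
pos [0.454 0.016 0.179] jaw 101.9 tiltrv [-0.     0.     0.001] q [-0.19 -0.15  2.16  0.    1.13 -1.97]
turn deg 0.1 ay rad -0.002 shift mm [  0.901 157.233  -3.05 ]
F [ 0.459  0.231 -0.561] Tq [0.023 0.034 0.038] open 1.005 t 14.0667
```

```bash
python3 -m inch '[{"ax":0,"ay":0,"az":0,"x":3,"y":30,"z":-4,"hand":-1},{"ax":0,"ay":0,"az":0,"x":0,"y":40,"z":0,"hand":-1},{"ax":0,"ay":0,"az":0,"x":0,"y":40,"z":0,"hand":-1},{"ax":0,"ay":0,"az":0,"x":0,"y":30,"z":0,"hand":-1},{"ax":0,"ay":0,"az":0,"x":0,"y":17,"z":0,"hand":-1}]' 80; python3 -m inch '[{"ax":0,"ay":0,"az":0,"x":0,"y":0,"z":0,"hand":-1},{"ax":0,"ay":0,"az":0,"x":0,"y":0,"z":0,"hand":1},{"ax":0,"ay":0,"az":0,"x":0,"y":0,"z":0,"hand":1},{"ax":0,"ay":0,"az":0,"x":0,"y":0,"z":0,"hand":1},{"ax":0,"ay":0,"az":0,"x":0,"y":0,"z":0,"hand":1}]'>/dev/null; python3 -m inch '[{"ax":0,"ay":0,"az":0,"x":0,"y":0,"z":0,"hand":1},{"ax":0,"ay":0,"az":0,"x":0,"y":0,"z":0,"hand":1}]' ; python3 go.py 0.457 0.0175 0.022 102
```

```text
time: 14.48
eef_pos: [0.4543, 0.0223, 0.0185]
tcp_rot: [-0.442, -0.549, 0.551, 0.446]
contact_force: [-0.2, 0.5, -0.5]
opening: 0.999
time: 15.07
eef_pos: [0.4592, 0.0202, 0.0244]
tcp_rot: [0.446, 0.55, -0.548, -0.444]
contact_force: [-0.0, 3.6, 7.5]
opening: 0.697
pos [0.459 0.02  0.024] jaw 102.0 tiltrv [ 0.004  0.    -0.   ] q [-0.18  0.12  2.23  0.    0.79 -1.96]
turn deg 0.0 ay rad -0.001 shift mm [-2.2    2.37   2.768]
F [-0.028  3.623  7.463] Tq [0.612 0.131 0.087] open 0.697 t 15.0667
```

```bash
python3 -m inch '[{"ax":0,"ay":0,"az":0,"x":0,"y":-10,"z":0,"hand":1},{"ax":0,"ay":0,"az":0,"x":0,"y":-30,"z":0,"hand":1},{"ax":0,"ay":0,"az":0,"x":0,"y":-40,"z":0,"hand":1},{"ax":0,"ay":0,"az":0,"x":0,"y":-20,"z":0,"hand":1},{"ax":0,"ay":0,"az":0,"x":0,"y":0,"z":0,"hand":1}]' 80
python3 -m inch '[{"ax":0,"ay":0,"az":0,"x":20,"y":0,"z":0,"hand":1},{"ax":0,"ay":0,"az":0,"x":20,"y":0,"z":0,"hand":1},{"ax":0,"ay":0,"az":0,"x":-40,"y":0,"z":0,"hand":1},{"ax":0,"ay":0,"az":0,"x":-40,"y":0,"z":0,"hand":1},{"ax":0,"ay":0,"az":0,"x":40,"y":0,"z":0,"hand":1}]'
python3 -m inch '[{"ax":0,"ay":0,"az":0,"x":40,"y":0,"z":0,"hand":1},{"ax":0,"ay":0,"az":0,"x":-40,"y":0,"z":0,"hand":1},{"ax":0,"ay":0,"az":0,"x":-40,"y":0,"z":0,"hand":1},{"ax":0,"ay":0,"az":0,"x":40,"y":0,"z":0,"hand":1},{"ax":0,"ay":0,"az":0,"x":40,"y":0,"z":0,"hand":1}]'
python3 -m inch '[{"ax":0,"ay":0,"az":0,"x":-40,"y":0,"z":0,"hand":1},{"ax":0,"ay":0,"az":0,"x":-40,"y":0,"z":0,"hand":1},{"ax":0,"ay":0,"az":0,"x":40,"y":0,"z":0,"hand":1},{"ax":0,"ay":0,"az":0,"x":0,"y":0,"z":0,"hand":1},{"ax":0,"ay":0,"az":0,"x":0,"y":0,"z":0,"hand":1}]'; python3 tq.py
python3 -m inch '[{"ax":0,"ay":0,"az":0.12,"x":0,"y":0,"z":0,"hand":1},{"ax":0,"ay":0,"az":0.12,"x":0,"y":0,"z":0,"hand":1},{"ax":0,"ay":0,"az":0,"x":0,"y":0,"z":0,"hand":1},{"ax":0,"ay":0,"az":0,"x":0,"y":0,"z":0,"hand":1},{"ax":0,"ay":0,"az":0,"x":0,"y":0,"z":0,"hand":1}]' >/dev/null; python3 -m inch '[{"ax":0,"ay":0,"az":-0.06,"x":0,"y":0,"z":0,"hand":1},{"ax":0,"ay":0,"az":-0.09,"x":0,"y":0,"z":0,"hand":1},{"ax":0,"ay":0,"az":-0.09,"x":0,"y":0,"z":0,"hand":1},{"ax":0,"ay":0,"az":0,"x":0,"y":0,"z":0,"hand":1}]' >/dev/null;  python3 tq.py
python3 -m inch '[{"ax":0,"ay":0,"az":-0.12,"x":0,"y":0,"z":0,"hand":1},{"ax":0,"ay":0,"az":-0.12,"x":0,"y":0,"z":0,"hand":1},{"ax":0,"ay":0,"az":0,"x":0,"y":0,"z":0,"hand":1},{"ax":0,"ay":0,"az":0,"x":0,"y":0,"z":0,"hand":1},{"ax":0,"ay":0,"az":0,"x":0,"y":0,"z":0,"hand":1}]' >/dev/null; python3 -m inch '[{"ax":0,"ay":0,"az":0.06,"x":0,"y":0,"z":0,"hand":1},{"ax":0,"ay":0,"az":0.09,"x":0,"y":0,"z":0,"hand":1},{"ax":0,"ay":0,"az":0.09,"x":0,"y":0,"z":0,"hand":1},{"ax":0,"ay":0,"az":0,"x":0,"y":0,"z":0,"hand":1}]' >/dev/null;  python3 tq.py; python3 go.py 0.4592 0.0202 0.0244 102
```

```text
time: 15.48
eef_pos: [0.4605, 0.0193, 0.1275]
tcp_rot: [0.448, 0.551, -0.548, -0.442]
contact_force: [0.2, -0.4, -3.5]
opening: 0.696
time: 15.9
eef_pos: [0.4609, 0.0023, 0.1222]
tcp_rot: [-0.455, -0.542, 0.546, 0.448]
contact_force: [3.1, -1.2, -3.2]
opening: 0.693
time: 16.32
eef_pos: [0.4496, 0.0533, 0.1209]
tcp_rot: [-0.449, -0.545, 0.546, 0.45]
contact_force: [0.1, 2.3, -5.0]
opening: 0.687
time: 16.73
eef_pos: [0.4551, 0.0192, 0.1196]
tcp_rot: [-0.444, -0.548, 0.55, 0.447]
contact_force: [-0.4, -0.3, -5.0]
opening: 0.693
bal -0.0203 +- 0.0074 other -0.0219 F [-0.09  -0.357 -4.791] open 0.689 t 17.13 z 0.122 tilt 0.01
bal -0.001 +- 0.0105 other 0.0279 F [ 0.208  0.143 -4.617] open 0.691 t 18.28 z 0.122 tilt 0.03
bal 0.0071 +- 0.0099 other -0.0003 F [ 0.296  0.091 -4.586] open 0.691 t 19.43 z 0.122 tilt 0.03
pos [0.458 0.02  0.122] jaw 101.9 tiltrv [-0.  0.  0.] q [-0.18 -0.06  2.19  0.    1.01 -1.96]
turn deg 0.1 ay rad -0.001 shift mm [ 0.273 97.968 -1.667]
F [ 0.505  0.316 -5.067] Tq [-0.011  0.023 -0.006] open 0.691 t 19.4333
```

Same here: balance moved 0.008 ± 0.014 N·m, no rattle. Standing it back and going to the third.

```bash
python3 -m inch '[{"ax":0,"ay":0,"az":0,"x":0,"y":30,"z":0,"hand":1},{"ax":0,"ay":0,"az":0,"x":0,"y":35,"z":0,"hand":1},{"ax":0,"ay":0,"az":0,"x":0,"y":22,"z":0,"hand":1},{"ax":0,"ay":0,"az":0,"x":0,"y":8,"z":0,"hand":1},{"ax":0,"ay":0,"az":0,"x":0,"y":2,"z":0,"hand":1}]' >/dev/null; python3 -m inch '[{"ax":0,"ay":0,"az":0,"x":0,"y":0,"z":0,"hand":1},{"ax":0,"ay":0,"az":0,"x":0,"y":0,"z":0,"hand":1},{"ax":0,"ay":0,"az":0,"x":0,"y":1,"z":0,"hand":1},{"ax":0,"ay":0,"az":0,"x":0,"y":0,"z":0,"hand":1}]'
```

```text
time: 20.18
eef_pos: [0.458, 0.0199, 0.025]
tcp_rot: [0.446, 0.55, -0.549, -0.445]
contact_force: [-1.0, -0.3, -3.2]
opening: 0.695
```

```bash
python3 -m inch '[{"ax":0,"ay":0,"az":0,"x":0,"y":1,"z":0,"hand":1},{"ax":0,"ay":0,"az":0,"x":0,"y":0,"z":0,"hand":1},{"ax":0,"ay":0,"az":0,"x":0,"y":0,"z":0,"hand":-1},{"ax":0,"ay":0,"az":0,"x":0,"y":0,"z":0,"hand":-1},{"ax":0,"ay":0,"az":0,"x":0,"y":0,"z":0,"hand":-1}]'; python3 -m inch '[{"ax":0,"ay":0,"az":0,"x":0,"y":0,"z":0,"hand":-1},{"ax":0,"ay":0,"az":0,"x":0,"y":-35,"z":0,"hand":-1},{"ax":0,"ay":0,"az":0,"x":0,"y":-40,"z":0,"hand":-1},{"ax":0,"ay":0,"az":0,"x":0,"y":-40,"z":0,"hand":-1},{"ax":0,"ay":0,"az":0,"x":0,"y":-40,"z":0,"hand":-1}]'>/dev/null; python3 -m inch '[{"ax":0,"ay":0,"az":0,"x":0,"y":0,"z":0,"hand":-1}]'>/dev/null; python3 lid.py; python3 go.py 0.474 -0.239 0.185 54
```

```text
time: 20.6
eef_pos: [0.4583, 0.0199, 0.024]
tcp_rot: [0.446, 0.55, -0.549, -0.444]
contact_force: [-0.3, -0.4, -0.4]
opening: 1.001
[   0  111   39   79 1570] centre [ 458.3 -175.9] size [22.9 48.8] ang 88.3
[ 280  161   97  103 9561] centre [454.8  19. ] size [67.8 60.8] ang 12.1
[  82  186   78   70 2404] centre [ 482.8 -107.7] size [38.8 42.9] ang 42.0
[ 589  196   51   95 3139] centre [435.1 208.9] size [64.6 29.4] ang 9.1
pos [0.461 0.02  0.184] jaw 102.0 tiltrv [ 0.011  0.    -0.005] q [-0.18 -0.15  2.15  0.    1.13 -1.96]
turn deg -48.0 ay rad 0.838 shift mm [-201.542   -0.883 -162.423]
F [ 0.832  0.019 -0.221] Tq [0.034 0.026 0.027] open 0.999 t 21.15
```

```bash
python3 -m inch '[{"ax":0,"ay":0.12,"az":0,"x":0,"y":0,"z":0,"hand":-1},{"ax":0,"ay":0.12,"az":0,"x":0,"y":0,"z":0,"hand":-1},{"ax":0,"ay":0.12,"az":0,"x":0,"y":0,"z":0,"hand":-1},{"ax":0,"ay":0.12,"az":0,"x":0,"y":0,"z":0,"hand":-1},{"ax":0,"ay":0.12,"az":0,"x":0,"y":0,"z":0,"hand":-1}]' >/dev/null; python3 -m inch '[{"ax":0,"ay":0.12,"az":0,"x":0,"y":0,"z":0,"hand":-1},{"ax":0,"ay":0.118,"az":0,"x":0,"y":0,"z":0,"hand":-1},{"ax":0,"ay":0,"az":0,"x":-25,"y":0,"z":-20,"hand":-1},{"ax":0,"ay":0,"az":0,"x":-30,"y":0,"z":-24.5,"hand":-1},{"ax":0,"ay":0,"az":0,"x":-30,"y":0,"z":-24.5,"hand":-1}]' >/dev/null;  python3 -m inch '[{"ax":0,"ay":0,"az":0,"x":-30,"y":0,"z":-24.5,"hand":-1},{"ax":0,"ay":0,"az":0,"x":-30,"y":0,"z":-24.5,"hand":-1},{"ax":0,"ay":0,"az":0,"x":-30,"y":0,"z":-24.5,"hand":-1},{"ax":0,"ay":0,"az":0,"x":-26,"y":0,"z":-20,"hand":-1},{"ax":0,"ay":0,"az":0,"x":0,"y":0,"z":0,"hand":-1}]' >/dev/null; python3 -m inch '[{"ax":0,"ay":0,"az":0,"x":0,"y":0,"z":0,"hand":-1},{"ax":0,"ay":0,"az":0,"x":0,"y":0,"z":0,"hand":-1}]' >/dev/null; python3 lid.py; python3 go.py 0.474 -0.239 0.022 54
```

```text
[ 270  176  100  108 8413] centre [ 466.7 -238.3] size [60.8 68.9] ang 51.8
pos [ 0.47  -0.237  0.177] jaw 54.0 tiltrv [-0.003  0.     0.   ] q [-0.66  0.02  2.    0.    1.12 -1.6 ]
turn deg -0.0 ay rad 0.0 shift mm [  0.473 155.096  -4.451]
F [ 0.772  0.273 -0.241] Tq [0.058 0.079 0.003] open 1.002 t 22.6167
```

```bash
python3 -m inch '[{"ax":0,"ay":0.02,"az":0,"x":-1,"y":30,"z":-3.5,"hand":-1},{"ax":0,"ay":0,"az":0,"x":0,"y":40,"z":0,"hand":-1},{"ax":0,"ay":0,"az":0,"x":0,"y":40,"z":0,"hand":-1},{"ax":0,"ay":0,"az":0,"x":0,"y":30,"z":0,"hand":-1},{"ax":0,"ay":0,"az":0,"x":0,"y":15,"z":0,"hand":-1}]' 80; python3 -m inch '[{"ax":0,"ay":0,"az":0,"x":0,"y":0,"z":0,"hand":-1},{"ax":0,"ay":0,"az":0,"x":0,"y":0,"z":0,"hand":1},{"ax":0,"ay":0,"az":0,"x":0,"y":0,"z":0,"hand":1},{"ax":0,"ay":0,"az":0,"x":0,"y":0,"z":0,"hand":1},{"ax":0,"ay":0,"az":0,"x":0,"y":0,"z":0,"hand":1}]'>/dev/null; python3 -m inch '[{"ax":0,"ay":0,"az":0,"x":0,"y":0,"z":0,"hand":1},{"ax":0,"ay":0,"az":0,"x":0,"y":0,"z":0,"hand":1}]' ; python3 go.py 0.472 -0.24 0.022 53
```

```text
time: 23.03
eef_pos: [0.4702, -0.237, 0.0187]
tcp_rot: [-0.63, -0.314, 0.317, 0.636]
contact_force: [-0.5, 0.5, 0.0]
opening: 1.004
time: 23.62
eef_pos: [0.4746, -0.2418, 0.0257]
tcp_rot: [0.634, 0.315, -0.314, -0.632]
contact_force: [1.2, 1.3, 6.8]
opening: 0.691
pos [ 0.475 -0.242  0.026] jaw 52.8 tiltrv [ 0.004 -0.     0.   ] q [-0.66  0.26  2.05  0.    0.82 -1.58]
turn deg 0.2 ay rad -0.003 shift mm [-0.154  3.741  3.122]
F [1.194 1.31  6.808] Tq [0.127 0.087 0.083] open 0.691 t 23.6167
```

```bash
python3 -m inch '[{"ax":0,"ay":0,"az":0,"x":0,"y":-10,"z":0,"hand":1},{"ax":0,"ay":0,"az":0,"x":0,"y":-30,"z":0,"hand":1},{"ax":0,"ay":0,"az":0,"x":0,"y":-40,"z":0,"hand":1},{"ax":0,"ay":0,"az":0,"x":0,"y":-20,"z":0,"hand":1},{"ax":0,"ay":0,"az":0,"x":0,"y":0,"z":0,"hand":1}]' 80
python3 -m inch '[{"ax":0,"ay":0,"az":0,"x":20,"y":0,"z":0,"hand":1},{"ax":0,"ay":0,"az":0,"x":20,"y":0,"z":0,"hand":1},{"ax":0,"ay":0,"az":0,"x":-40,"y":0,"z":0,"hand":1},{"ax":0,"ay":0,"az":0,"x":-40,"y":0,"z":0,"hand":1},{"ax":0,"ay":0,"az":0,"x":40,"y":0,"z":0,"hand":1}]'
python3 -m inch '[{"ax":0,"ay":0,"az":0,"x":40,"y":0,"z":0,"hand":1},{"ax":0,"ay":0,"az":0,"x":-40,"y":0,"z":0,"hand":1},{"ax":0,"ay":0,"az":0,"x":-40,"y":0,"z":0,"hand":1},{"ax":0,"ay":0,"az":0,"x":40,"y":0,"z":0,"hand":1},{"ax":0,"ay":0,"az":0,"x":40,"y":0,"z":0,"hand":1}]'
python3 -m inch '[{"ax":0,"ay":0,"az":0,"x":-40,"y":0,"z":0,"hand":1},{"ax":0,"ay":0,"az":0,"x":-40,"y":0,"z":0,"hand":1},{"ax":0,"ay":0,"az":0,"x":40,"y":0,"z":0,"hand":1},{"ax":0,"ay":0,"az":0,"x":0,"y":0,"z":0,"hand":1},{"ax":0,"ay":0,"az":0,"x":0,"y":0,"z":0,"hand":1}]'; python3 tq.py
python3 -m inch '[{"ax":0,"ay":0,"az":0.12,"x":0,"y":0,"z":0,"hand":1},{"ax":0,"ay":0,"az":0.12,"x":0,"y":0,"z":0,"hand":1},{"ax":0,"ay":0,"az":0,"x":0,"y":0,"z":0,"hand":1},{"ax":0,"ay":0,"az":0,"x":0,"y":0,"z":0,"hand":1},{"ax":0,"ay":0,"az":0,"x":0,"y":0,"z":0,"hand":1}]' >/dev/null; python3 -m inch '[{"ax":0,"ay":0,"az":-0.06,"x":0,"y":0,"z":0,"hand":1},{"ax":0,"ay":0,"az":-0.09,"x":0,"y":0,"z":0,"hand":1},{"ax":0,"ay":0,"az":-0.09,"x":0,"y":0,"z":0,"hand":1},{"ax":0,"ay":0,"az":0,"x":0,"y":0,"z":0,"hand":1}]' >/dev/null;  python3 tq.py
python3 -m inch '[{"ax":0,"ay":0,"az":-0.12,"x":0,"y":0,"z":0,"hand":1},{"ax":0,"ay":0,"az":-0.12,"x":0,"y":0,"z":0,"hand":1},{"ax":0,"ay":0,"az":0,"x":0,"y":0,"z":0,"hand":1},{"ax":0,"ay":0,"az":0,"x":0,"y":0,"z":0,"hand":1},{"ax":0,"ay":0,"az":0,"x":0,"y":0,"z":0,"hand":1}]' >/dev/null; python3 -m inch '[{"ax":0,"ay":0,"az":0.06,"x":0,"y":0,"z":0,"hand":1},{"ax":0,"ay":0,"az":0.09,"x":0,"y":0,"z":0,"hand":1},{"ax":0,"ay":0,"az":0.09,"x":0,"y":0,"z":0,"hand":1},{"ax":0,"ay":0,"az":0,"x":0,"y":0,"z":0,"hand":1}]' >/dev/null;  python3 tq.py; python3 go.py 0.677 -0.072 0.122 75
```

```text
time: 24.03
eef_pos: [0.4754, -0.2428, 0.1289]
tcp_rot: [0.636, 0.316, -0.313, -0.63]
contact_force: [0.0, -0.9, -4.0]
opening: 0.693
time: 24.45
eef_pos: [0.4625, -0.2566, 0.1209]
tcp_rot: [0.637, 0.304, -0.312, -0.636]
contact_force: [-0.5, -3.2, -3.6]
opening: 0.688
time: 24.87
eef_pos: [0.4932, -0.2144, 0.1209]
tcp_rot: [-0.635, -0.309, 0.31, 0.637]
contact_force: [1.6, 0.3, -5.3]
opening: 0.687
time: 25.28
eef_pos: [0.4708, -0.2406, 0.1206]
tcp_rot: [-0.632, -0.313, 0.315, 0.635]
contact_force: [-0.4, 0.5, -6.4]
opening: 0.69
bal -0.029 +- 0.0154 other -0.0404 F [-0.011 -0.429 -4.686] open 0.692 t 25.68 z 0.123 tilt 0.02
bal -0.0403 +- 0.007 other -0.0269 F [ 0.173  0.079 -4.954] open 0.69 t 26.83 z 0.123 tilt 0.03
bal 0.0383 +- 0.012 other -0.0325 F [ 0.099  0.068 -4.494] open 0.687 t 27.98 z 0.123 tilt 0.03
pos [ 0.473 -0.241  0.123] jaw 52.8 tiltrv [-0.  0.  0.] q [-0.66  0.1   2.02  0.    1.02 -1.58]
turn deg 22.2 ay rad -0.388 shift mm [ 216.491    1.314 -153.566]
F [-0.126  0.165 -4.972] Tq [ 0.01  -0.093  0.045] open 0.687 t 27.9833
```

The third case's balance swings from −0.040 to +0.038 N·m (expected about ±0.048), so this one rattles. Now locating the lens more closely.

Run:
```python
from h import *
import cv2
a=cv2.imread("pics/side0.png")[145:235,385:465]; b=cv2.imread("pics/scene0.png")[320:435,245:335]
a=cv2.resize(a,None,fx=5,fy=5,interpolation=cv2.INTER_CUBIC); b=cv2.resize(b,None,fx=4,fy=4,interpolation=cv2.INTER_CUBIC)
c=np.zeros((460,800,3),np.uint8); c[:450,:400]=a; c[:460,400:760]=b; cv2.imwrite("pics/cam.png",c)
```

```text
(no output)
```

View pics/cam.png

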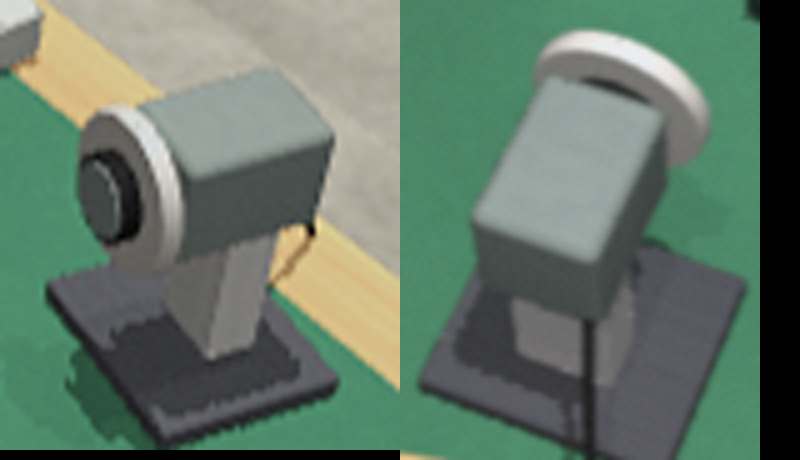

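Run:
```python
from h import *
np.set_printoptions(precision=4,suppress=True)
S=cam("scene");D=cam("side")
l=lambda p:(p[0]/5+385-.4,p[1]/5+145-.4); r=lambda p:((p[0]-400)/4+245-.4,p[1]/4+320-.4)
print("ring face side",onz(D,*l((122,190)),.13),"lens disc",onz(D,*l((98,198)),.13))
a,b=onz(S,*r((537,75)),.13),onz(S,*r((707,143)),.13); print("ring scene",a,b,(a+b)/2,np.linalg.norm(a-b),"yaw",np.degrees(np.arctan2(*(b-a)[1::-1]))-90)
H=[onz(S,*r(p),.161) for p in[(550,80),(474,215),(663,118),(602,262)]]; print(*H)
for i,j in((0,1),(2,3)): print("axis",np.degrees(np.arctan2(*(H[j]-H[i])[1::-1])))
B=[onz(S,*r(p),.01) for p in[(745,285),(668,458),(420,383)]];print("base",*B)
```

```text
ring face side [ 0.7931 -0.1016  0.13  ] lens disc [ 0.7791 -0.0996  0.13  ]
ring scene [ 0.786 -0.147  0.13 ] [ 0.8091 -0.0608  0.13  ] [ 0.7975 -0.1039  0.13  ] 0.08923207489157867 yaw -14.977750869882144
[ 0.8085 -0.1336  0.161 ] [ 0.8826 -0.1501  0.161 ] [ 0.8196 -0.0788  0.161 ] [ 0.8951 -0.0906  0.161 ]
axis -12.59310965367761
axis -8.878446405017566
base [ 0.81   -0.0422  0.01  ] [ 0.905  -0.0631  0.01  ] [ 0.8891 -0.1881  0.01  ]
```

The enlarged crop shows, at left, the ring face centred near (120,190) and the lens disc near (98,198). At right, the ring rim ends are (537,75) and (707,143), which is 89 mm apart and agrees with 88. That puts the ring face near (0.792, −0.102), its axis at about −12°, and the view point near (0.687, −0.081, 0.130).

```bash
python3 -m inch '[{"ax":0,"ay":-0.11,"az":0,"x":0,"y":-5,"z":0,"hand":1},{"ax":0,"ay":-0.11,"az":0,"x":0,"y":0,"z":0,"hand":1},{"ax":0,"ay":-0.11,"az":0,"x":0,"y":0,"z":0,"hand":1},{"ax":0,"ay":-0.11,"az":0,"x":0,"y":0,"z":0,"hand":1},{"ax":0,"ay":0,"az":0,"x":0,"y":0,"z":0,"hand":1}]'; python3 go.py 0.689 -0.0815 0.1277 78
```

```text
time: 28.5
eef_pos: [0.4728, -0.2412, 0.1284]
tcp_rot: [-0.549, -0.446, 0.445, 0.549]
contact_force: [0.3, -0.0, -4.3]
opening: 0.69
pos [ 0.473 -0.241  0.128] jaw 78.1 tiltrv [ 0. -0.  0.] q [-0.66  0.1   2.02  0.    1.03 -2.03]
turn deg -0.1 ay rad 0.002 shift mm [ 201.138    0.734 -178.262]
F [ 0.314 -0.02  -4.33 ] Tq [ 0.064 -0.    -0.025] open 0.69 t 28.5
```

```bash
python3 -m inch '[{"ax":0,"ay":0,"az":0,"x":15,"y":0,"z":-13,"hand":1},{"ax":0,"ay":0,"az":0,"x":25,"y":0,"z":-22,"hand":1},{"ax":0,"ay":0,"az":0,"x":25,"y":0,"z":-22,"hand":1},{"ax":0,"ay":0,"az":0,"x":25,"y":0,"z":-22,"hand":1},{"ax":0,"ay":0,"az":0,"x":25,"y":0,"z":-22,"hand":1}]' >/dev/null; python3 -m inch '[{"ax":0,"ay":0,"az":0,"x":25,"y":0,"z":-22,"hand":1},{"ax":0,"ay":0,"az":0,"x":25,"y":0,"z":-22,"hand":1},{"ax":0,"ay":0,"az":0,"x":18,"y":0,"z":-16,"hand":1},{"ax":0,"ay":0,"az":0,"x":12,"y":0,"z":-11,"hand":1},{"ax":0,"ay":0,"az":0,"x":6,"y":0,"z":-6,"hand":1}]' >/dev/null; python3 -m inch '[{"ax":0,"ay":0,"az":0,"x":0,"y":0,"z":0,"hand":1},{"ax":0,"ay":0,"az":0,"x":0,"y":0,"z":0,"hand":1},{"ax":0,"ay":0,"az":0,"x":0,"y":0,"z":0,"hand":1}]'; python3 go.py 0.689 -0.0815 0.1277 78
python3 - <<'E'
from h import *
S=cam("scene");D=cam("side"); cv2.imwrite("pics/s9.png",S["img"][:,:,::-1]);cv2.imwrite("pics/d9.png",D["img"][:,:,::-1])
a=D["img"][135:245,345:465,::-1]; b=S["img"][215:435,200:440,::-1]
c=np.zeros((440,800,3),np.uint8); c[:440,:480]=cv2.resize(a,None,fx=4,fy=4,interpolation=cv2.INTER_CUBIC); c[:293,480:800]=cv2.resize(b,(320,293)); cv2.imwrite("pics/fin.png",c)
E
```

```text
time: 29.58
eef_pos: [0.6877, -0.0821, 0.1279]
tcp_rot: [-0.549, -0.444, 0.445, 0.55]
contact_force: [0.7, 0.0, -4.6]
opening: 0.691
pos [ 0.688 -0.082  0.128] jaw 77.9 tiltrv [-0.002 -0.    -0.   ] q [-0.26  0.43  1.61 -0.    1.1  -1.62]
turn deg 0.1 ay rad -0.001 shift mm [ 0.826  0.222 -1.122]
F [ 0.655  0.002 -4.6  ] Tq [-0.029 -0.036 -0.028] open 0.691 t 29.5833
```

View pics/fin.png

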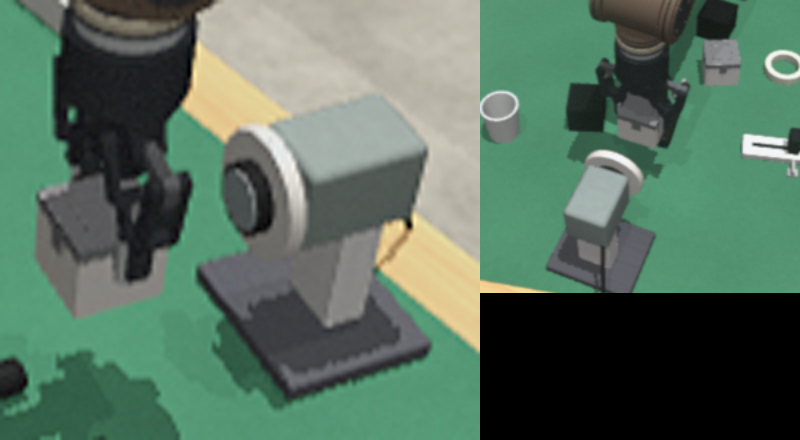

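Run:
```python
from h import *
np.set_printoptions(precision=4,suppress=True)
D=cam("side"); S=cam("scene"); l=lambda p:(p[0]/4+345-.4,p[1]/4+135-.4)
P=[onz(D,*l(p),.102) for p in[(38,262),(79,314),(163,292)]]; print(*P,"sides",np.linalg.norm(P[1]-P[0]),np.linalg.norm(P[2]-P[1]),"centre from diag",(P[0]+P[2])/2, np.degrees(np.arctan2(*(P[2]-P[1])[1::-1])))
T=[onz(D,*l(p),.158) for p in[(37,195),(76,260)]]; print("lid",*T)
s=lambda p:((p[0]-480)*.75+200,p[1]*.75+215)
Q=[onz(S,*s(p),.102) for p in[(617,137),(658,146)]]; print("scene bottom front",*Q,np.linalg.norm(Q[1]-Q[0]))
print(get_state()["eef_pos"],get_state()["time"],np.abs(get_state()["dq"]).max())
```

```text
[ 0.6589 -0.053   0.102 ] [ 0.6522 -0.1048  0.102 ] [ 0.7071 -0.1182  0.102 ] sides 0.05216502984570521 0.05654290040550718 centre from diag [ 0.683  -0.0856  0.102 ] -13.781940804932562
lid [ 0.656  -0.0517  0.158 ] [ 0.6408 -0.1112  0.158 ]
scene bottom front [ 0.71   -0.1171  0.102 ] [ 0.7158 -0.053   0.102 ] 0.0643442070241808
[ 0.6881 -0.082   0.1285] 29.7833 0.0071145572076517965
```

The final crop shows the case upright in the jaws facing the lens, clear of the camera (front face at x≈165 px, lens disc at x≈240). Its centre measures about (0.6835, −0.082), which is 110 mm from the ring face against 106 wanted, so I nudge it 3 mm forward and settle.

```bash
python3 -m inch '[{"ax":0,"ay":0,"az":0,"x":0,"y":0,"z":-3,"hand":1},{"ax":0,"ay":0,"az":0,"x":0,"y":0,"z":0,"hand":1},{"ax":0,"ay":0,"az":0,"x":0,"y":0,"z":0,"hand":1},{"ax":0,"ay":0,"az":0,"x":0,"y":0,"z":0,"hand":1},{"ax":0,"ay":0,"az":0,"x":0,"y":0,"z":0,"hand":1}]' ; python3 -m inch '[{"ax":0,"ay":0,"az":0,"x":0,"y":0,"z":0,"hand":1},{"ax":0,"ay":0,"az":0,"x":0,"y":0,"z":0,"hand":1},{"ax":0,"ay":0,"az":0,"x":0,"y":0,"z":0,"hand":1},{"ax":0,"ay":0,"az":0,"x":0,"y":0,"z":0,"hand":1},{"ax":0,"ay":0,"az":0,"x":0,"y":0,"z":0,"hand":1}]'>/dev/null; python3 go.py 0.691 -0.0825 0.1277 78
python3 - <<'E'
from h import *
S=cam("scene")["img"]; a=cv2.imread("pics/scene0.png")[:,:,::-1]; d=np.abs(S.astype(int)-a).max(2)
for n,(x,y,w,h) in dict(case2=(362,240,40,45),case3=(465,245,45,45),tape=(410,250,38,32),track=(395,310,75,40),cup=(198,282,36,42),cubeA=(360,212,36,32)).items(): print(n,(d[y:y+h,x:x+w]>50).sum())
b=np.zeros((420,800,3),np.uint8)
b[:,:]=cv2.resize(S[200:368,200:520,::-1],(800,420),interpolation=cv2.INTER_CUBIC); cv2.imwrite("pics/end.png",b)
E
```

```text
time: 30.2
eef_pos: [0.6916, -0.0818, 0.1284]
tcp_rot: [-0.549, -0.445, 0.445, 0.549]
contact_force: [-0.2, -0.0, -4.8]
opening: 0.69
pos [ 0.692 -0.082  0.128] jaw 78.0 tiltrv [ 0.  0. -0.] q [-0.26  0.44  1.6  -0.    1.11 -1.63]
turn deg -0.0 ay rad 0.001 shift mm [-0.815  0.739  0.541]
F [-0.033 -0.031 -5.786] Tq [ 0.027 -0.07   0.001] open 0.69 t 30.6167
case2 1
case3 0
tape 0
track 397
cup 0
cubeA 113
```

View pics/end.png

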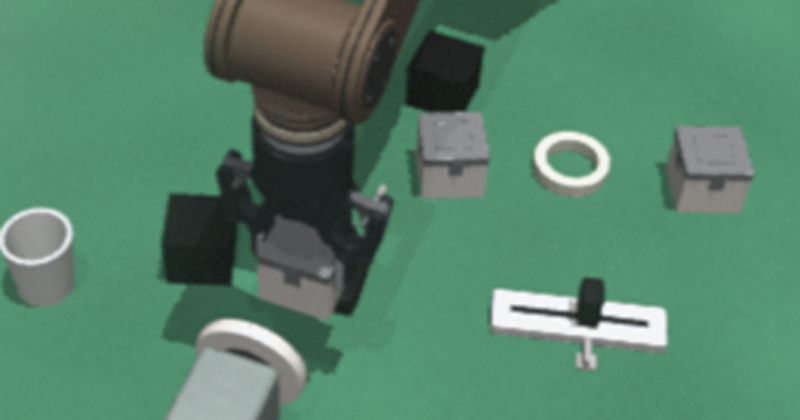

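The last picture shows the two quiet cases standing in place at (452,155) and (711,170). The dimmer grip (590,300) is level with the pointer (587,350), the black cubes and bystanders are untouched (the cubeA difference is arm shadow), and the case is held clear of the ring. Handing in.

```bash
python3 -c "from plant import sign_off; print(sign_off())"
```

```text
the job is handed in; nothing more can be done
None
```

The job is handed in at about 31 s. The dimmer is set, and the case that rattles is held still in front of the camera.

- **Dimmer:** I gripped it and slid it until it was level with the pointer. A close look from above showed it within about 0.5 mm.
- **Finding the case:** I lifted, shook and tilted all three cases. The first two showed no shift in balance (0.008 ± 0.011 and 0.008 ± 0.014 N·m) and are back upright on their spots. The third swung by 0.079 ± 0.014 N·m; I expected about 0.096 for the loose part.
- **Final hold:** The third case is upright (tilt about 0°) and still, its middle at about 0.130 m and clear of the camera. It is held with 80 N.
- **Other objects:** The scene comparison showed the tape, cup and both replaced cases unchanged. The one difference by a black look-alike was arm shadow. I did not re-measure the jar, driver, spool or the other black cube after the moves.

**Less certain:** the distance to the camera. The case's middle measures about 107 mm from the ring light's face, where 106 was wanted, good to about 5 mm. The lens disc appears to stick out in front of the ring, which would put it only about 94 mm away. That disagrees with the 110 mm given, so I went by the ring-face distance.

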